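# Hold a crate panel square in the corner of the assembly jig

### The arm

A 6-joint arm with a two-finger parallel gripper is mounted at the origin on the work surface. World frame = base frame: x ahead of the robot, y to its left, z up, the work surface at z = 0. Lengths are in m, angles in rad, forces in N, time in s.
With the tool pointing down it reaches from about 0.35 to 0.975 m from the base axis. Payload 4.9 kg.
Tool frame: the origin (TCP) lies on the mounting face of the last link; the fingertips stand 173 mm ahead of it and the grasp point (between the pads) lies 155 mm ahead of it (tcp_to_grasp is the distance from the TCP to the grasp point, in m); z points along the fingers, y is the line along which they close (so a half turn about z gives the same grasp; the last joint's range is limited). The gripper opens to 85 mm and grips with 20 to 120 N. Pads are 22 mm wide; open, the fingers measure 114 mm over their backs; the gripper's body (76 mm by 85 mm) begins 54 mm behind the grasp point. The pads swing forward as they close: fully open they stand 13 mm farther back than shut.
Start: joints at [1.009, 0.053, 1.613, -0, 1.476, -0.119], TCP at [0.268, 0.565, 0.405] pointing down, gripper open.
Joint ranges: [-3.01, 3.01], [-1.01, 2.22], [0.06, 2.58], [-1.02, 4.17], [0.09, 2.62], [-3.14, 3.14]. Speed limits (rad/s): [2.57, 2.57, 3.14, 3.14, 3.14, 3.14].

### API

Orientations are given as a rotation vector (axis times angle).
In Python, from station import get_obs, get_image, calibration, finish_job, tcp_to_grasp gives the robot as it stands. The module is installed in compiled form; this text tells all that it offers.
- The arm moves only by the tool arm_command, never from a script. Its argument "plan" is a list that holds one entry, the list of rows, each a list of 6 numbers: the shift along the tool's x, y, z in cm, then the turn, a rotation vector about the tool's x, y, z in rad. A call has 1 to 12 rows; each row is the pose to reach, as a shift and turn from the pose commanded when the call began, along the tool's axes at that moment; what a row does not reach only later rows make up. A row lasts 1/12 s, in which the tool goes at most 41.7 mm and 7.16 degrees, less where a joint would pass 70% of its speed; a pose out of reach is approached as far as the arm can. A call with a gripper value outside its range is refused whole. "gripper" is the closure, from -1 (fully open) to 1 (shut), set as the call begins (left out, the last holds). The fingers move at their own pace and stop on an object; "force" is the grip in N (left out, the last holds). Time passes only in rows, so rows that repeat a pose let the fingers close. It gives the time, the measured TCP pose, the force, the opening and the grip force at its end, in the units of the state.
- get_obs(): the state, without advancing time (a new reading comes with each control period).
- get_image(name): name is "scene" or "side" or "wrist"; returns (picture, depth): 480x640x3 uint8, blue, green, red; 480x640 float32, m along the optical axis (not along the pixel's ray), 0 where there is no reading.
- calibration(name): a dict with "fx", "fy", "cx", "cy" (pixels), "pose" (4x4, takes a point from camera to world coordinates). Camera axes: x right, y up, looking along -z (the intrinsics and any distortion apply to the point x, -y, -z); pixel columns grow to the right and rows downward; lengths in m; the calibration is good to about 2 mm. A picture is of the moment at which its call begins: read the wrist's pose just before it. calibration takes no time and is no camera call; for the wrist camera it gives the pose at the moment of the call.
- finish_job(): hands the job in; it is judged then, once.
The state is a dict: "t": time; "q": joint angles; "dq": joint speeds; "effort": joint torques, N m; "tool_pos": TCP position; "tool_rot": TCP orientation; "contact_force": force on the tool from outside, world axes, zero at the start; "wrist_torque": the same for the moment, N m; "opening": finger opening in m; "grip_force": force on a finger pad.
Only numpy, scipy, OpenCV 4.12 (cv2) and the standard library are available. Lean on these libraries where they do the work, as an engineer would, in place of code of your own. Each camera call takes 0.05 s, during which the arm holds its last target. There are 200 camera calls.

### The job

Gift crates for the jam jars are being glued up. Slide the pale plywood panel straight up out of its slot in the holder, stand it upright on the floor of the assembly jig, and press it into the jig's corner so that its broad face bears flat on the aluminium back stop and its narrow upright edge bears on the orange side stop, both at the same time. Finish while the gripper is still holding the panel there and pushing it against both stops; leave the blue panel in its slot and the two jars where they stand.

Things in the scene. Friction and masses are not known exactly. Their poses are not given: they have to be found in the camera images.
- holder: White plastic slotted holder with black ends, fixed to the bench. Origin at the centre of its underside, z up; its foot is 160 mm (x) by 150 mm (y) and 10 mm thick. Two parallel slots run along its y axis, centred at x = -35 mm and x = +35 mm; each is 13 mm wide (x) and 114 mm long (y), with its floor 10 mm and its open mouth 60 mm above the bench. It may stand to the left or to the right of the robot and be turned.
- pale_panel_center (a point): Centre of the loose pale plywood panel: 10 mm thick (its own x), 110 mm wide (own y), 120 mm tall (own z), about 60 to 130 g. It starts standing upright in one of the two slots (either one), bottom on the slot's floor 10 mm above the bench, so 70 mm of it stands out above the holder, top edge 130 mm above the bench. It may be turned half round about z without difference.
- pale_panel: The same pale plywood panel; origin at the centre of its underside, 60 mm below its centre, same axes. It slides easily on the jig's slick floor and stops (friction coefficient about 0.2).
- blue_panel_center (a point): Centre of the blue painted panel, same size as the pale one, standing in the other slot, 70 mm away from the pale one. A bystander: leave it there.
- jig: Assembly jig, fixed to the bench: a wooden floor board 180 mm (x) by 190 mm (y), 15 mm thick, with two upright stops on its +x and +y sides. Origin at the centre of its underside, z up. It may stand to the left or to the right of the robot and be turned up to 0.35 rad.
- corner (a point): The jig's inside corner: the point where the inner faces of both stops meet the top of the jig's floor board, 15 mm above the bench; at (50, 60, 15) mm in the jig's frame, axes as the jig's. The free space is on its -x, -y side. When the panel is home its thickness lies along the jig's x and its width along the jig's y, so its centre is at (-5, -55, +60) mm from this point in the jig's axes.
- back_stop: Aluminium back stop, rigid, fixed to the jig: inner face looks to the jig's -x and passes through the corner point; it runs from 140 mm on the -y side to 10 mm on the +y side of the corner, is 20 mm thick and stands 45 mm above the jig's floor. The panel's broad face goes against it. Origin at the corner point.
- side_stop: Orange plastic side stop, rigid, fixed to the jig: inner face looks to the jig's -y and passes through the corner point; it runs 100 mm from the corner towards -x, is 20 mm thick and stands 90 mm above the jig's floor. The panel's narrow upright edge goes against it. Origin at the corner point.
- red_jar_center (a point): Centre of the dark red jam jar with a steel lid, diameter 68 mm, 95 mm tall, standing between holder and jig on the far side. A bystander.
- amber_jar_center (a point): Centre of the amber jam jar with a steel lid, diameter 68 mm, 95 mm tall, standing between holder and jig on the side near the robot. A bystander.
There are look-alikes about, which are no part of the job. Of the things that look like the pale_panel, the middle-sized one is meant.

How it is judged:
On the way, in this order (a step that is already met when the one before it is completed fails the run):
1. the pale panel has been drawn upward, upright, clear of its slot, in the gripper (z of pale_panel_center in the frame of holder above 0.122 m and angle between pale_panel_center's own z axis and vertical below 0.35 rad and contact force between the fingers and pale_panel above 0.5 N and contact force between pale_panel and holder below 0.05 N), for 0.1 s.
2. the pale panel is home in the jig's corner, pressed against both stops and held (x of pale_panel_center in the frame of corner between -0.009 and -0.001 m and y of pale_panel_center in the frame of corner between -0.059 and -0.051 m and z of pale_panel_center in the frame of corner between 0.056 and 0.064 m and angle between the x axis of pale_panel_center and the x axis of jig, either way round below 0.07 rad and angle between pale_panel_center's own z axis and vertical below 0.07 rad and contact force between pale_panel and back_stop above 1 N and contact force between pale_panel and side_stop above 1 N and contact force between the fingers and pale_panel above 1 N and linear speed of pale_panel below 0.02 m/s), for 0.3 s.
At the end, for the whole second after the job is handed in: The pale panel stands upright on the jig's floor (tilt and turn within 0.07 rad, centre within 4 mm of home in each of the jig's axes), at rest, still held in the gripper, pressing on the back stop and on the side stop with more than 1 N each at the same time, through the last second (all of step 2); the arm keeps its last pose, push and grip.
It fails at once if the blue panel pulled up or knocked out of place (distance of blue_panel_center from where it was at the start of the episode above 0.02 m).
It fails at once if a jar disturbed (distance of any of red_jar_center, amber_jar_center from where it was at the start of the episode above 0.02 m).
It also fails if it takes over 54 s, if anything falls off the work surface, if the arm or the gripper's body presses on something with over 40 N, if the wrist force passes 120 N, or if a joint passes its speed limit or range.

## Working session

There is one attempt and no reset: what is moved stays moved. The work goes in short steps, Python scripts to look and compute and a tool call to move; the robot and the scene stay as the last step left them, time stands still between calls to the robot, and variables do not carry over. Pictures are saved under pics/ and viewed, at most 10 in all, crops included, and the job is handed in when it is done.

Besides the shell and the picture viewer there is one more tool, called after "Emit:" by a JSON object that holds its "fn" and its "kwargs". arm_command: Moves the arm, as the interface text tells. Its arguments: {"type":"object","properties":{"plan":{"type":"array"},"gripper":{"type":"number"},"force":{"type":"number"}},"required":["plan"]}

```bash
mkdir -p pics; cat > h.py <<'E'
import numpy as np, cv2
from scipy.spatial.transform import Rotation as R
from station import *
def grab(n):
    c=calibration(n); im,d=get_image(n); return im,d,c
def pts(d,c):
    v,u=np.mgrid[0:480,0:640]
    P=np.stack([(u-c['cx'])/c['fx']*d,-(v-c['cy'])/c['fy']*d,-d],-1)
    T=np.array(c['pose']); W=P@T[:3,:3].T+T[:3,3]; W[d<=0]=np.nan; return W
E
python3 - <<'E'
from h import *
for n in("scene","side"):
    im,d,c=grab(n); cv2.imwrite(f"pics/{n}.png",im); np.savez(f"{n}.npz",im=im,d=d,W=pts(d,c)); print(n,c)
print(get_obs())
E
```

```text
scene {'fx': 435.4638410089364, 'fy': 435.4638410089364, 'cx': 317.57211215329306, 'cy': 242.51106402561837, 'pose': array([[ 0.13243171, -0.58897084,  0.7972297 ,  1.37789736],
       [ 0.99118033,  0.0747651 , -0.10941544, -0.10475019],
       [ 0.00483755,  0.80468847,  0.59367758,  0.67908293],
       [ 0.        ,  0.        ,  0.        ,  1.        ]])}
side {'fx': 523.5815648373358, 'fy': 523.5815648373358, 'cx': 320.396085971122, 'cy': 241.72006318478856, 'pose': array([[ 0.78445712,  0.46620625, -0.40899727,  0.09407697],
       [-0.62008893,  0.60109504, -0.50415719, -0.6112088 ],
       [ 0.01080499,  0.64910437,  0.76062262,  0.99118539],
       [ 0.        ,  0.        ,  0.        ,  1.        ]])}
{'t': 0.1, 'q': array([ 1.00896759e+00,  5.33214809e-02,  1.61419539e+00, -4.88682943e-06,
        1.47600602e+00, -1.19039744e-01]), 'dq': array([-2.22506700e-03, -2.78541300e-03, -3.55651337e-03,  4.39382599e-05,
        1.95728315e-03, -1.23935057e-03]), 'effort': array([ 5.02292532e-04, -3.94900453e+01, -3.71364105e+01, -1.12523830e-04,
        3.82185230e-03,  4.87975910e-06]), 'tool_pos': array([0.26767678, 0.56450161, 0.40354353]), 'tool_rot': array([-6.89721741e-01, -3.06428782e+00,  2.85995785e-03]), 'contact_force': array([ 0.77139895, -0.10573432, -0.19539707]), 'wrist_torque': array([ 0.03532227, -0.02916867, -0.01896363]), 'grip_force': 0.0, 'opening': 0.08562506127804526}
```

View pics/scene.png

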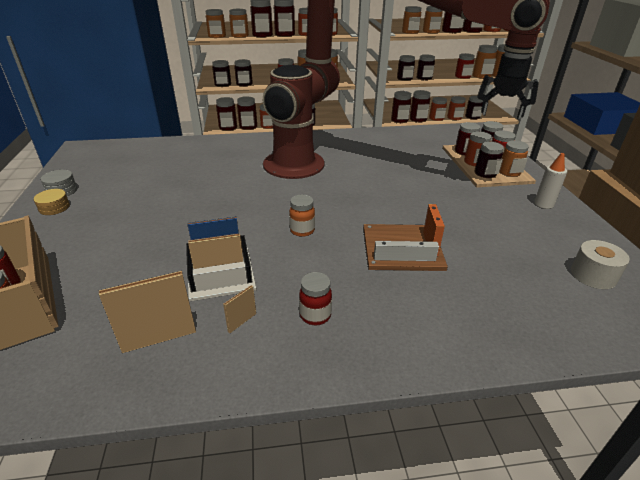

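View pics/side.png

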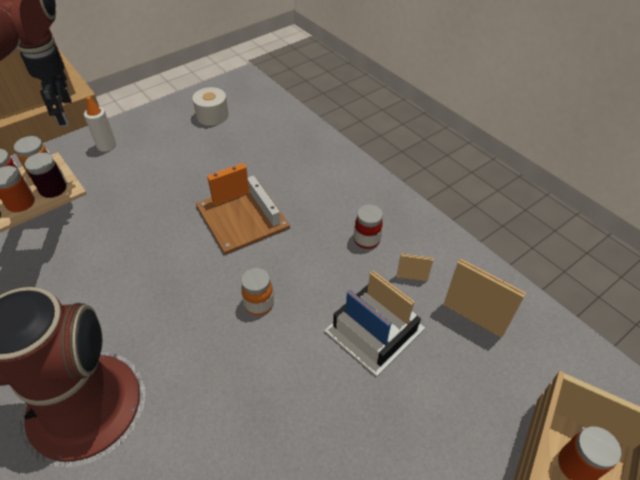

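Pale look-alikes in the scene view are the large board (150,310), the small piece (240,308) and the middle-sized panel in the holder (218,250; side view 390,297). The one in the holder slot, next to the blue panel, fits the description. Next I measure it and check it in a crop.

```bash
cat > m.py <<'E'
from h import *
def rect(P,name):
    (c,s,a)=cv2.minAreaRect(P[:,:2].astype(np.float32)*1000); print(name,len(P),"c",np.round(c,1),"size",np.round(s,1),"ang",round(a,2),"z",np.round(np.percentile(P[:,2],[2,50,98])*1000,1))
for n in("side","scene"):
    z=np.load(n+".npz"); im,W=z["im"],z["W"]; hsv=cv2.cvtColor(im,cv2.COLOR_BGR2HSV); H,S,V=cv2.split(hsv)
    box={"side":(260,390,310,440),"scene":(200,340,90,270)}[n]
    m=np.zeros(H.shape,bool); m[box[0]:box[1],box[2]:box[3]]=1
    jb={"side":(150,255,180,300),"scene":(195,275,355,455)}[n]
    j=np.zeros(H.shape,bool); j[jb[0]:jb[1],jb[2]:jb[3]]=1
    Z=W[...,2]; sat=S>70
    print(n)
    for nm,k in [("pale top",m&(H<30)&sat&(Z>.124)&(Z<.14)),("pale face",m&(H<30)&sat&(Z>.065)&(Z<.122)),("blue top",m&(H>95)&(H<130)&sat&(Z>.122)&(Z<.14)),("foot",m&(Z>.006)&(Z<.013)),("holder mouth",m&(S<60)&(Z>.056)&(Z<.063)),
      ("jig floor",j&(Z>.011)&(Z<.019)&(H<25)&(S>70)),("alu top",j&(S<60)&(Z>.055)&(Z<.065)),("alu face",j&(S<60)&(Z>.025)&(Z<.052)),("orange top",j&(S>150)&(Z>.1)&(Z<.11)),("orange face",j&(S>150)&(Z>.025)&(Z<.1))]:
        P=W[k]; P=P[np.isfinite(P).all(1)]
        if len(P)>5:
            # drop outliers
            md=np.median(P,0); P=P[np.linalg.norm(P-md,axis=1)<.2]; rect(P,nm)
            if 'face' in nm:
                cc=P.mean(0); v=np.linalg.svd(P-cc,full_matrices=False)[2][2]; print("   plane c",cc.round(4),"n",v.round(4),"az",np.degrees(np.arctan2(v[1],v[0])).round(2))
    for x,cn in [("red",(215,235,358,380)),("amber",(275,300,245,270))]:
        if n=="side":
            P=W[cn[0]-20:cn[1]+10,cn[2]-10:cn[3]+15].reshape(-1,3); P=P[(P[:,2]>.09)&(P[:,2]<.1)]; rect(P,x)
im=np.load("side.npz")["im"]; a=cv2.resize(im[250:390,310:450],(560,560),interpolation=2); cv2.imwrite("pics/crop.png",a)
E
python3 m.py
```

```text
side
pale top 295 c [ 563.8 -226.5] size [ 77.8 109.9] ang 7.11 z [124.3 129.1 132.5]
pale face 791 c [ 651.  -192.9] size [172.8 104.8] ang 27.02 z [ 66.1  91.3 120.4]
   plane c [ 0.6039 -0.2213  0.0919] n [0.1816 0.0294 0.9829] az 9.2
blue top 130 c [ 526.7 -230.4] size [ 11.2 108. ] ang 5.92 z [122.1 127.2 131.8]
foot 836 c [ 524.7 -242.2] size [136.5 233.5] ang 40.59 z [ 6.3  9.5 12.8]
holder mouth 1472 c [ 605.4 -220.4] size [213.1 139.3] ang 6.65 z [56.4 59.5 62.5]
jig floor 2717 c [518.6 235.1] size [194.7 180.4] ang 81.21 z [11.3 14.8 18.6]
alu top 358 c [577.3 219.6] size [155.2  22.2] ang 81.7 z [55.7 59.7 63.4]
alu face 197 c [575.1 213.7] size [140.5  19.3] ang 81.5 z [25.5 38.8 51.4]
   plane c [0.5668 0.199  0.0386] n [-0.9949  0.0999 -0.0166] az 174.26
orange top 211 c [527.9 303.5] size [23.9 97.6] ang 80.81 z [100.4 104.5 108.4]
orange face 823 c [527.9 298.9] size [27.5 98.3] ang 74.26 z [26.9 63.9 99. ]
   plane c [0.5249 0.2961 0.0636] n [ 0.1595  0.9872 -0.0039] az 80.82
red 382 c [724.7 -18.4] size [62.5 57.2] ang 47.34 z [91.  94.6 98.5]
amber 518 c [402.8 -12
[... 368 characters left out ...]
.8 131.2]
foot 718 c [ 629.3 -215.8] size [175.7 325.1] ang 73.9 z [ 6.3 10.  12.7]
holder mouth 634 c [ 562.4 -226.8] size [126.9 137.9] ang 6.91 z [56.4 60.1 62.6]
jig floor 1705 c [518.5 233. ] size [190.  184.3] ang 81.74 z [11.9 14.7 17.5]
alu top 392 c [576.4 219.5] size [149.2  26.4] ang 81.98 z [55.3 59.4 62.1]
alu face 559 c [585.3 218.2] size [150.3  14. ] ang 78.71 z [25.6 38.5 51.6]
   plane c [0.5851 0.2176 0.0385] n [ 0.9891 -0.1474  0.0057] az -8.48
orange top 185 c [528.7 302. ] size [ 20. 102.] ang 82.48 z [100.7 104.3 106.3]
orange face 365 c [529.2 299.8] size [ 20.4 100.2] ang 84.54 z [28.  72.7 98.5]
   plane c [0.5433 0.2942 0.0701] n [-0.0195 -0.9993 -0.0305] az -91.12
```

View pics/crop.png

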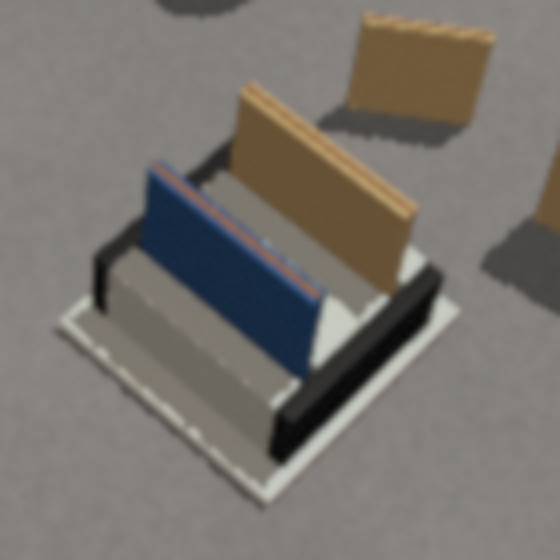

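The crop confirms the middle-sized pale panel standing in the outer slot: top edge runs from about (245,90) to (412,215), blue panel in front of it. Now I refine its pose and work out the approach.

```bash
cat >> h.py <<'E'
PY,JY=np.radians(6.6),np.radians(-8.2)
def go(grasp,yaw):
    "shift in cm and turn for grasp point target (world, m), tool down, tool y at azimuth yaw"
    o=get_obs(); Rt=R.from_rotvec(o['tool_rot']).as_matrix(); p=np.array(o['tool_pos'])
    y=np.array([np.cos(yaw),np.sin(yaw),0]); 
    if y@Rt[:,1]<0: y=-y
    z=np.array([0,0,-1.]); G=np.stack([np.cross(y,z),y,z],1)
    t=np.array(grasp)-z*tcp_to_grasp_v
    print("t",round(o['t'],2),"pos",p.round(4),"F",np.array(o['contact_force']).round(2),"open",round(o['opening'],4),"grip",round(o['grip_force'],1))
    print("shift cm",(Rt.T@(t-p)*100).round(2),"turn",R.from_matrix(Rt.T@G).as_rotvec().round(4))
    g=p+Rt[:,2]*tcp_to_grasp_v; print("grasp now",g.round(4),"tilt",Rt[:,2].round(4),"yaw y",np.degrees(np.arctan2(Rt[1,1],Rt[0,1])).round(2))
tcp_to_grasp_v=tcp_to_grasp() if callable(tcp_to_grasp) else tcp_to_grasp
E
python3 - <<'E'
from h import *
for n in("side","scene"):
    z=np.load(n+".npz"); im,W=z["im"],z["W"]; H,S,V=cv2.split(cv2.cvtColor(im,cv2.COLOR_BGR2HSV))
    k=(abs(W[...,0]-.598)<.025)&(abs(W[...,1]+.222)<.075)&(H<30)&(S>60)
    for lo,hi in[(.122,.135),(.08,.12)]:
        P=W[k&(W[...,2]>lo)&(W[...,2]<hi)]
        print(n,len(P),cv2.minAreaRect(P[:,:2].astype(np.float32)*1000), np.polyfit(P[:,1],P[:,0],1),P.mean(0))
go([.598,-.222,.20],PY)
E
```

```text
side 323 ((596.0197143554688, -221.6407012939453), (13.530181884765625, 111.39350128173828), 7.7049031257629395) [-0.11641801  0.56957129] [ 0.5955898  -0.22349218  0.12820498]
side 519 ((592.02978515625, -222.02740478515625), (9.958250999450684, 110.77725982666016), 9.936942100524902) [-0.12276205  0.56525078] [ 0.59283615 -0.22470603  0.10054785]
scene 289 ((597.2769165039062, -222.3648681640625), (13.877143859863281, 109.44965362548828), 6.745811939239502) [-0.11477131  0.57323093] [ 0.59880368 -0.22281485  0.12811663]
scene 748 ((601.226806640625, -222.02706909179688), (11.15783977508545, 109.85197448730469), 8.157408714294434) [-0.11947798  0.57389213] [ 0.60050027 -0.22270328  0.10015489]
t 0.1 pos [0.2677 0.5645 0.4035] F [ 0.77 -0.11 -0.2 ] open 0.0856 grip 0.0
shift cm [-63.55 -56.9    4.98] turn [-1.9000e-03  8.0000e-04  1.0128e+00]
grasp now [0.2675 0.5642 0.2488] tilt [-0.001  -0.0016 -1.    ] yaw y 64.63
```

Emit:
{"fn": "arm_command", "kwargs": {"plan": [[[-63.6,-56.9,3,0,0,1.013],[-63.6,-56.9,3,0,0,1.013],[-63.6,-56.9,3,0,0,1.013],[-63.6,-56.9,3,0,0,1.013],[-63.6,-56.9,3,0,0,1.013],[-63.6,-56.9,3,0,0,1.013],[-63.6,-56.9,3,0,0,1.013],[-63.6,-56.9,3,0,0,1.013],[-63.6,-56.9,3,0,0,1.013],[-63.6,-56.9,3,0,0,1.013],[-63.6,-56.9,3,0,0,1.013],[-63.6,-56.9,3,0,0,1.013]]], "gripper": -0.3}}

```text
t: 1.1
tool_pos: [0.4615, 0.1021, 0.3868]
tool_rot: [2.09, 2.345, 0.0]
contact_force: [0.2, 1.1, 0.4]
opening: 0.0558
grip_force: 0.0
```

```bash
python3 -c "
from h import *
go([.597,-.222,.20],PY)"
```

```text
t 1.1 pos [0.4615 0.1021 0.3868] F [0.21 1.13 0.39] open 0.0558 grip 0.0
shift cm [-33.75   9.74   3.21] turn [ 0.0001 -0.0001 -0.0002]
grasp now [0.4616 0.1021 0.2321] tilt [ 1.e-04  1.e-04 -1.e+00] yaw y 6.59
```

Emit:
{"fn": "arm_command", "kwargs": {"plan": [[[-33.7,9.7,1.2,0,0,0],[-33.7,9.7,1.2,0,0,0],[-33.7,9.7,1.2,0,0,0],[-33.7,9.7,1.2,0,0,0],[-33.7,9.7,1.2,0,0,0],[-33.7,9.7,1.2,0,0,0],[-33.7,9.7,1.2,0,0,0],[-33.7,9.7,1.2,0,0,0],[-33.7,9.7,1.2,0,0,0],[-33.7,9.7,1.2,0,0,0],[-33.7,9.7,1.2,0,0,0],[-33.7,9.7,1.2,0,0,0]]]}}

```text
t: 2.1
tool_pos: [0.5963, -0.2188, 0.3745]
tool_rot: [-2.089, -2.345, -0.0]
contact_force: [0.8, 0.2, 0.1]
opening: 0.0554
grip_force: 0.0
```

```bash
python3 - <<'E'
from h import *
go([.597,-.222,.105],PY)
im,d,c=grab("wrist"); cv2.imwrite("pics/w1.png",im); W=pts(d,c)
H,S,V=cv2.split(cv2.cvtColor(im,cv2.COLOR_BGR2HSV))
k=(abs(W[...,0]-.598)<.025)&(abs(W[...,1]+.222)<.075)&(H<30)&(S>60)&(W[...,2]>.12)&(W[...,2]<.14)
P=W[k]; print(len(P)); 
if len(P)>5: print(cv2.minAreaRect(P[:,:2].astype(np.float32)*1000),P.mean(0))
E
```

```text
t 2.1 pos [ 0.5963 -0.2188  0.3745] F [0.81 0.2  0.12] open 0.0554 grip 0.0
shift cm [-0.34  0.05 11.48] turn [-0.001  -0.0011  0.0002]
grasp now [ 0.5961 -0.2187  0.2198] tilt [-0.0011  0.001  -1.    ] yaw y 6.61
3480
((596.8588256835938, -222.01699829101562), (9.724308967590332, 109.84515380859375), 6.817057132720947) [ 0.59654624 -0.21825592  0.13090061]
```

View pics/w1.png

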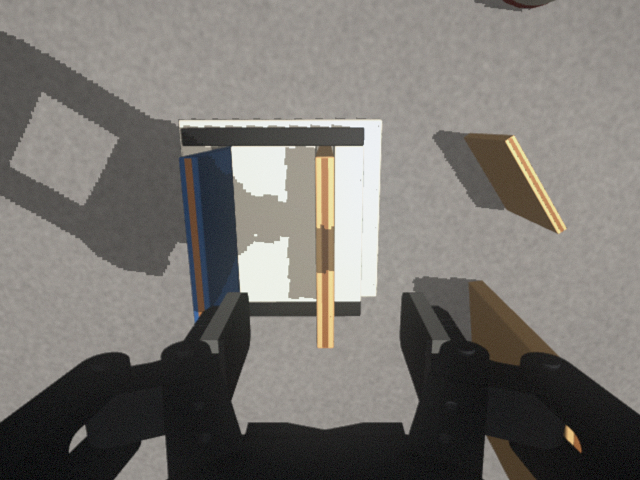

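The wrist view shows the panel's top edge upright at about u=325, rows 150–347, centred between the open fingers, with blue at u=190. Position is confirmed to within 1 mm, so I descend and grip.

Emit:
{"fn": "arm_command", "kwargs": {"plan": [[[-0.3,0,4,0,0,0],[-0.3,0,7,0,0,0],[-0.3,0,9,0,0,0],[-0.3,0,10.5,0,0,0],[-0.3,0,11.5,0,0,0],[-0.3,0,11.5,0,0,0],[-0.3,0,11.5,0,0,0]]]}}

```text
t: 2.73
tool_pos: [0.5971, -0.2221, 0.2608]
tool_rot: [2.089, 2.346, 0.0]
contact_force: [-1.0, 0.1, 0.4]
opening: 0.0554
grip_force: 0.0
```

Emit:
{"fn": "arm_command", "kwargs": {"plan": [[[0,0,0,0,0,0],[0,0,0,0,0,0],[0,0,0,0,0,0],[0,0,0,0,0,0],[0,0,0,0,0,0],[0,0,0,0,0,0],[0,0,0,0,0,0],[0,0,0,0,0,0]]], "gripper": 1, "force": 60}}

```text
t: 3.4
tool_pos: [0.5973, -0.2229, 0.2616]
tool_rot: [2.089, 2.344, 0.0]
contact_force: [-1.8, -0.4, 5.0]
opening: 0.0094
grip_force: 59.3
```

```bash
python3 -c "
from h import *
go([.597,-.222,.215],PY)"
```

```text
t 3.4 pos [ 0.5973 -0.2229  0.2616] F [-1.84 -0.36  5.  ] open 0.0094 grip 59.3
shift cm [  0.07  -0.   -10.81] turn [ 0.0015  0.0013 -0.0003]
grasp now [ 0.5975 -0.223   0.1069] tilt [ 0.0016 -0.0011 -1.    ] yaw y 6.58
```

Emit:
{"fn": "arm_command", "kwargs": {"plan": [[[0,0,-0.5,0,0,0],[0,0,-1.5,0,0,0],[0,0,-2.5,0,0,0],[0,0,-3.5,0,0,0],[0,0,-4.5,0,0,0],[0,0,-5.5,0,0,0],[0,0,-6.5,0,0,0],[0,0,-8,0,0,0],[0,0,-9.5,0,0,0],[0,0,-11,0,0,0],[0,0,-12,0,0,0],[0,0,-12,0,0,0]]]}}

```text
t: 4.4
tool_pos: [0.5976, -0.2229, 0.3846]
tool_rot: [2.086, 2.341, 0.003]
contact_force: [0.9, -1.1, -0.6]
opening: 0.0095
grip_force: 58.4
```

```bash
python3 - <<'E'
from h import *
# jig axes; home grasp, staged 25 mm out in -x and -y, above
ex=np.array([np.cos(JY),np.sin(JY)]);ey=np.array([-ex[1],ex[0]]);home=np.array([.5767,.2862])-.005*ex-.055*ey
print(home); s=home-.02*ex-.02*ey
go([*s,.222],JY)
for n in ("wrist","side"):
    im,d,c=grab(n); cv2.imwrite(f"pics/lift_{n}.png",im); W=pts(d,c)
    H,S,V=cv2.split(cv2.cvtColor(im,cv2.COLOR_BGR2HSV))
    k=(abs(W[...,0]-.597)<.03)&(abs(W[...,1]+.222)<.08)&(H<30)&(S>60)&(W[...,2]>.11)&(W[...,2]<.28)
    P=W[k]; print(n,len(P)); 
    if len(P)>5:
        print(np.percentile(P[:,1],[1,99]),np.percentile(P[:,2],[1,99]))
        cc=P.mean(0); print(cc,np.linalg.svd(P-cc,full_matrices=False)[2][2])
E
```

```text
[0.56390653 0.23247545]
t 4.4 pos [ 0.5976 -0.2229  0.3846] F [ 0.86 -1.05 -0.65] open 0.0095 grip 58.4
shift cm [44.2  -0.57  0.63] turn [0.0058 0.0028 0.2581]
grasp now [ 0.5984 -0.2233  0.2299] tilt [ 0.0057 -0.0029 -1.    ] yaw y 6.59
wrist 7881
[-0.24054804 -0.16757506] [0.17615903 0.25548672]
[ 0.59665363 -0.20448595  0.25089426] [0.99265174 0.12076251 0.00767766]
side 1731
[-0.27608606 -0.16845244] [0.13326634 0.25285036]
[ 0.59504729 -0.22973641  0.19224864] [ 0.99263344  0.12046597 -0.01291526]
```

View pics/lift_side.png

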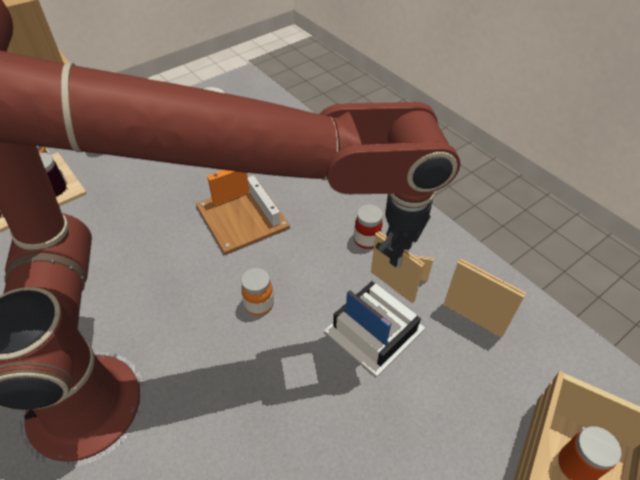

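The panel is lifted upright at about (400,270), the slot is empty, and blue is still in place at (370,315). Next I carry it to a point above the jig, staged 20 mm off both stops.

Emit:
{"fn": "arm_command", "kwargs": {"plan": [[[3,0,0,0,0,0],[7,0,0,0,0,0],[11,0,0,0,0,0.05],[15,0,0,0,0,0.1],[19,0,0,0,0,0.15],[23,0,0,0,0,0.2],[27,0,0,0,0,0.258],[31,0,0,0,0,0.258],[35,-0.3,0,0,0,0.258],[39,-0.5,0,0,0,0.258],[42.5,-0.6,0,0,0,0.258],[44.2,-0.6,0,0,0,0.258]]]}}

```text
t: 5.5
tool_pos: [0.5387, 0.2193, 0.3785]
tool_rot: [-2.369, -2.059, 0.003]
contact_force: [-0.2, -0.6, -1.4]
opening: 0.0089
grip_force: 58.4
```

Emit:
{"fn": "arm_command", "kwargs": {"plan": [[[0,0,0,0,0,0],[0,0,0,0,0,0],[0,0,0,0,0,0]]]}}

```text
t: 5.75
tool_pos: [0.5402, 0.2153, 0.3791]
tool_rot: [-2.375, -2.057, 0.003]
contact_force: [0.6, 0.7, -0.2]
opening: 0.0092
grip_force: 58.4
```

```bash
python3 - <<'E'
from h import *
ex=np.array([np.cos(JY),np.sin(JY)]);ey=np.array([-ex[1],ex[0]]);home=np.array([.5767,.2862])-.005*ex-.055*ey
s=home-.02*ex-.02*ey
go([*s,.116],JY)
for n in ("scene","wrist","side"):
    im,d,c=grab(n); cv2.imwrite(f"pics/j_{n}.png",im); W=pts(d,c)
    H,S,V=cv2.split(cv2.cvtColor(im,cv2.COLOR_BGR2HSV))
    q=W[...,:2]-home; a=q@ex; b=q@ey
    k=(abs(a+.02)<.03)&(abs(b+.02)<.08)&(H<30)&(S>60)&(W[...,2]>.115)&(W[...,2]<.27)
    P=W[k]; print(n,len(P)); 
    if len(P)>5:
        print("b rng",np.percentile(b[k],[1,99]),"a",np.median(a[k]),"z",np.percentile(P[:,2],[.5,99]))
        v=np.linalg.svd(P-P.mean(0),full_matrices=False)[2][2]; print(v,np.degrees(np.arctan(v[1]/v[0])))
E
```

```text
t 5.75 pos [0.5402 0.2153 0.3791] F [ 0.59  0.69 -0.19] open 0.0092 grip 58.4
shift cm [ 0.05  0.12 10.84] turn [-0.0015  0.0012 -0.0002]
grasp now [0.5399 0.2151 0.2244] tilt [-0.0016 -0.001  -1.    ] yaw y -8.21
scene 2100
b rng [-0.07519347  0.03336437] a -0.017679083550743976 z [0.12814073 0.24781914]
[ 9.89860228e-01 -1.42042200e-01 -8.61401552e-04] -8.166039881600561
wrist 9624
b rng [-0.03806652  0.0350649 ] a -0.020693455787976038 z [0.15603619 0.25372736]
[-0.98876202  0.14482891  0.03707102] -8.333140428328173
side 704
b rng [-0.0766134   0.03152178] a -0.024363846508762704 z [0.12800102 0.25243707]
[-0.99297368  0.11721949  0.01621292] -6.732547400927541
```

View pics/j_scene.png

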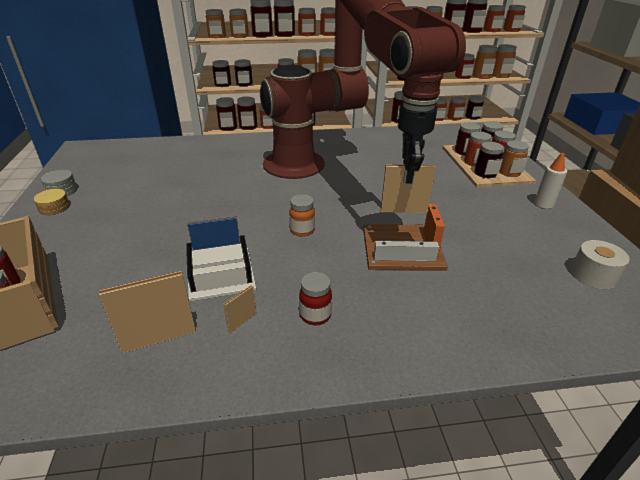

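The panel hangs upright at (408,190), in front of the stops and clear of both, at the planned 20 mm offsets. Now I lower it to just above the jig floor.

Emit:
{"fn": "arm_command", "kwargs": {"plan": [[[0,0.1,2,0,0,0],[0,0.1,4.5,0,0,0],[0,0.1,7,0,0,0],[0,0.1,8.5,0,0,0],[0,0.1,9.5,0,0,0],[0,0.1,10.2,0,0,0],[0,0.1,10.7,0,0,0],[0,0.1,10.9,0,0,0],[0,0.1,10.9,0,0,0],[0,0.1,10.9,0,0,0]]]}}

```text
t: 6.73
tool_pos: [0.5417, 0.2158, 0.2722]
tool_rot: [2.374, 2.056, 0.003]
contact_force: [0.8, 0.4, -0.8]
opening: 0.0094
grip_force: 58.5
```

Emit:
{"fn": "arm_command", "kwargs": {"plan": [[[0,0,0.1,0,0,0],[0,0,0.2,0,0,0],[0,0,0.3,0,0,0],[0,0,0.3,0,0,0]]]}}

```text
t: 7.07
tool_pos: [0.5412, 0.2157, 0.2681]
tool_rot: [-2.374, -2.057, 0.0]
contact_force: [-0.2, 0.4, -1.7]
opening: 0.0094
grip_force: 58.5
```

Emit:
{"fn": "arm_command", "kwargs": {"plan": [[[0,0,0.1,0,0,0],[0,0,0.15,0,0,0],[0,0,0.2,0,0,0],[0,0,0.2,0,0,0]]]}}

```text
t: 7.4
tool_pos: [0.5413, 0.2158, 0.2666]
tool_rot: [2.374, 2.057, 0.0]
contact_force: [-0.4, 0.3, 1.8]
opening: 0.0093
grip_force: 58.8
```

Emit:
{"fn": "arm_command", "kwargs": {"plan": [[[0,0,0.05,0,0,0],[0,0,0.1,0,0,0],[0,0,0.1,0,0,0],[0,0,0.1,0,0,0]]]}}

```text
t: 7.73
tool_pos: [0.5415, 0.2158, 0.2665]
tool_rot: [2.374, 2.057, 0.001]
contact_force: [-3.1, -0.4, 7.0]
opening: 0.0092
grip_force: 59.5
```

Floor contact is made at about 7 N. Tool y is jig +x and tool x is jig +y, so I slide toward both stops.

Emit:
{"fn": "arm_command", "kwargs": {"plan": [[[0.2,0.2,0,0,0,0],[0.4,0.4,0,0,0,0],[0.6,0.6,0,0,0,0],[0.8,0.8,0,0,0,0],[1.0,1.0,0,0,0,0],[1.2,1.2,0,0,0,0],[1.4,1.4,0,0,0,0],[1.5,1.5,0,0,0,0],[1.6,1.6,0,0,0,0],[1.6,1.6,0,0,0,0]]]}}

```text
t: 8.57
tool_pos: [0.56, 0.2293, 0.2665]
tool_rot: [2.373, 2.056, 0.002]
contact_force: [-1.3, -0.1, 5.4]
opening: 0.0094
grip_force: 59.4
```

Emit:
{"fn": "arm_command", "kwargs": {"plan": [[[0,0.05,0,0,0,0],[0,0.1,0,0,0,0],[0,0.15,0,0,0,0],[0,0.2,0,0,0,0],[0,0.2,0,0,0,0]]]}}

```text
t: 8.98
tool_pos: [0.5617, 0.2292, 0.2666]
tool_rot: [2.374, 2.057, 0.002]
contact_force: [-2.0, -0.7, 5.8]
opening: 0.0098
grip_force: 59.4
```

```bash
cat > s.py <<'E'
from h import *
ex=np.array([np.cos(JY),np.sin(JY),0]);ey=np.array([-ex[1],ex[0],0]);home=np.array([.5639,.2325,.111])
go(home,JY); o=get_obs(); f=np.array(o['contact_force']); print("F jig x,y,z",f@ex,f@ey,f[2])
E
python3 s.py
```

```text
t 8.98 pos [0.5617 0.2292 0.2666] F [-2.01 -0.75  5.82] open 0.0098 grip 59.4
shift cm [0.36 0.17 0.09] turn [ 0.0009 -0.0005  0.0002]
grasp now [0.5618 0.2292 0.1119] tilt [ 1.e-03  4.e-04 -1.e+00] yaw y -8.19
F jig x,y,z -1.8851749535768436 -1.0285401592096781 5.823512212824749
```

Not in contact with either stop yet. I continue 2 mm toward the back stop and 4 mm toward the side stop.

Emit:
{"fn": "arm_command", "kwargs": {"plan": [[[0.1,0.05,0,0,0,0],[0.2,0.1,0,0,0,0],[0.25,0.15,0,0,0,0],[0.3,0.2,0,0,0,0],[0.3,0.2,0,0,0,0],[0.3,0.2,0,0,0,0]]]}}

```text
t: 9.48
tool_pos: [0.5637, 0.2312, 0.2666]
tool_rot: [2.375, 2.056, -0.004]
contact_force: [-5.3, -4.2, 9.5]
opening: 0.0091
grip_force: 60.0
```

```bash
python3 s.py
```

```text
t 9.48 pos [0.5637 0.2312 0.2666] F [-5.26 -4.19  9.5 ] open 0.0091 grip 60.0
shift cm [0.13 0.   0.09] turn [-0.0015  0.002  -0.0005]
grasp now [0.5634 0.231  0.1119] tilt [-0.0018 -0.0018 -1.    ] yaw y -8.23
F jig x,y,z -4.60360594839446 -4.900941554023412 9.497030982953264
```

Emit:
{"fn": "arm_command", "kwargs": {"plan": [[[0.05,0.05,0,0,0,0],[0.1,0.1,0,0,0,0],[0.15,0.1,0,0,0,0],[0.15,0.1,0,0,0,0],[0.15,0.1,0,0,0,0]]]}}

```text
t: 9.9
tool_pos: [0.5645, 0.2322, 0.2667]
tool_rot: [-2.375, -2.056, 0.008]
contact_force: [-9.5, -6.2, 11.5]
opening: 0.0094
grip_force: 60.2
```

```bash
python3 s.py
```

```text
t 9.9 pos [0.5645 0.2322 0.2667] F [-9.47 -6.23 11.51] open 0.0094 grip 60.2
shift cm [ 0.02 -0.06  0.1 ] turn [-0.0039  0.0037 -0.0006]
grasp now [0.5638 0.2318 0.112 ] tilt [-0.0044 -0.0031 -1.    ] yaw y -8.24
F jig x,y,z -8.480925140835904 -7.511514406433205 11.51027605006939
```

Emit:
{"fn": "arm_command", "kwargs": {"plan": [[[0.05,0.05,0,0,0,0],[0.1,0.1,0,0,0,0],[0.15,0.1,0,0,0,0],[0.15,0.1,0,0,0,0],[0.15,0.1,0,0,0,0],[0.15,0.1,0,0,0,0]]]}}

```text
t: 10.4
tool_pos: [0.5652, 0.2329, 0.2667]
tool_rot: [-2.375, -2.055, 0.015]
contact_force: [-13.1, -10.3, 15.8]
opening: 0.0094
grip_force: 60.9
```

```bash
cat > look.py <<'E'
import sys
from h import *
ex=np.array([np.cos(JY),np.sin(JY)]);ey=np.array([-ex[1],ex[0]]);C=np.array([.5767,.2862])
for n in ("scene","wrist","side"):
    im,d,c=grab(n); cv2.imwrite(f"pics/{sys.argv[1]}_{n}.png",im); W=pts(d,c)
    H,S,V=cv2.split(cv2.cvtColor(im,cv2.COLOR_BGR2HSV))
    q=W[...,:2]-C; a=q@ex; b=q@ey; Z=W[...,2]
    k=(abs(a+.005)<.02)&(b>-.13)&(b<-.004)&(H<30)&(S>60)&(S<190)&(Z>.065)&(Z<.145); P=W[k]
    print(n,len(P))
    if len(P)>20:
        print(" pale a",np.percentile(a[k],[2,50,98]).round(4),"b",np.percentile(b[k],[1,99]).round(4),"ztop",np.percentile(Z[k],99).round(4))
        v=np.linalg.svd(P-P.mean(0),full_matrices=False)[2][2]; print(" n",v.round(4),"az",np.degrees(np.arctan(v[1]/v[0])).round(2))
    k=(abs(a+.05)<.04)&(abs(b)<.006)&(Z>.03)&(Z<.1)&(S>190)
    if k.sum()>20: print(" side-stop face b",np.median(b[k]).round(4))
    k=(abs(a)<.006)&(abs(b+.06)<.08)&(Z>.025)&(Z<.055)&(S<60)
    if k.sum()>20: print(" back-stop face a",np.median(a[k]).round(4),k.sum())
    if n!="wrist":
        for nm,J in(("red",(.7247,-.0184)),("amber",(.4028,-.0125))):
            k=(np.hypot(W[...,0]-J[0],W[...,1]-J[1])<.06)&(Z>.09)&(Z<.1); print(nm,cv2.minEnclosingCircle(W[k][:,:2].astype(np.float32)*1000)[0] if k.sum()>9 else None)
E
python3 s.py; python3 look.py p1; python3 -c "
import cv2,numpy as np
a=cv2.imread('pics/p1_scene.png')[140:290,340:480];b=cv2.imread('pics/p1_side.png')[130:260,170:310]
cv2.imwrite('pics/p1.png',np.hstack([cv2.resize(a,(400,430),interpolation=2),cv2.resize(b,(400,430),interpolation=2)]))"
```

```text
t 10.4 pos [0.5652 0.2329 0.2667] F [-13.12 -10.31  15.76] open 0.0094 grip 60.9
shift cm [-0.06 -0.12  0.1 ] turn [-0.0067  0.0066 -0.0008]
grasp now [0.564 0.232 0.112] tilt [-0.0076 -0.0055 -1.    ] yaw y -8.25
F jig x,y,z -11.518875356165436 -12.076508833381435 15.760623740260217
scene 991
 pale a [-0.0074 -0.0013  0.0022] b [-0.1105 -0.0049] ztop 0.1363
 n [ 0.9893 -0.1456  0.0042] az -8.37
red (722.8546752929688, -19.628408432006836)
amber (404.1898498535156, -14.20723819732666)
wrist 8644
 pale a [-0.0208 -0.0042  0.0093] b [-0.0725 -0.005 ] ztop 0.1434
 n [-0.8754  0.1123  0.4703] az -7.31
side 332
 pale a [-0.0205 -0.0082  0.0024] b [-0.11   -0.0114] ztop 0.1385
 n [ 0.9926 -0.1072 -0.0573] az -6.16
 side-stop face b 0.0021
 back-stop face a 0.0008 53
red (724.4718017578125, -18.773616790771484)
amber (404.1312255859375, -13.009478569030762)
```

View pics/p1.png

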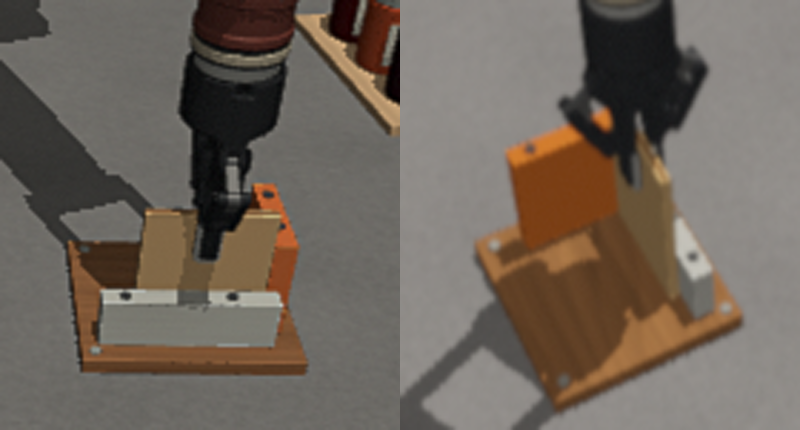

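The views show the panel upright on the jig floor, flat against the aluminium stop and touching the orange stop. The grasp point has stopped moving while the force climbs to about 12 N on each stop. I hold briefly to check that it is steady.

Emit:
{"fn": "arm_command", "kwargs": {"plan": [[[0,0,0,0,0,0],[0,0,0,0,0,0],[0,0,0,0,0,0],[0,0,0,0,0,0],[0,0,0,0,0,0],[0,0,0,0,0,0],[0,0,0,0,0,0],[0,0,0,0,0,0],[0,0,0,0,0,0],[0,0,0,0,0,0]]]}}

```text
t: 11.38
tool_pos: [0.5652, 0.2329, 0.2667]
tool_rot: [-2.375, -2.055, 0.015]
contact_force: [-13.5, -11.1, 16.3]
opening: 0.0091
grip_force: 60.9
```

```bash
python3 s.py
```

```text
t 11.38 pos [0.5652 0.2329 0.2667] F [-13.51 -11.07  16.25] open 0.0091 grip 60.9
shift cm [-0.05 -0.12  0.1 ] turn [-0.0066  0.0065 -0.0008]
grasp now [0.5641 0.232  0.112 ] tilt [-0.0075 -0.0055 -1.    ] yaw y -8.25
F jig x,y,z -11.793643761182151 -12.884606436427495 16.253361287468728
```

Steady, with firm push on both stops, so I hand it in.

```bash
python3 -c "
from station import finish_job
print(finish_job())"
```

```text
the job is handed in; nothing more can be done
None
```

The job is handed in at about 11.4 s of the 54 s allowed, with no verdict shown: the pale panel is held upright in the jig's corner, pressing about 12 N toward each stop, with the jars unmoved and the blue panel still in its slot when last viewed.

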